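# Drive a worn bushing out of its bore with a drift

## Robot

A 6-joint arm with a two-finger parallel gripper is mounted at the origin on the work surface. World frame = base frame: x ahead of the robot, y to its left, z up, the work surface at z = 0. Lengths are in m, angles in rad, forces in N, time in s.
With the tool pointing down it reaches from about 0.4 to 0.825 m from the base axis. Payload 7 kg.
Tool frame: the origin (TCP) lies at the very end of the fingers, on their centre line; the grasp point (between the pads) lies 19 mm behind it; z points along the fingers, y is the line along which they close (so a half turn about z gives the same grasp; the last joint's range is limited). The gripper opens to 88 mm and grips with 3 to 60 N. Pads are 19 mm wide; open, the fingers measure 130 mm over their backs; the gripper's body (78 mm by 193 mm) begins 47 mm behind the grasp point.
Start: joints at [0.288, 0.359, 0.012, 0, -1.224, -0.288], TCP at [0.675, -0, 0.227] pointing down, gripper open.
Joint ranges: [-3.07, 3.07], [-1.43, 2.12], [-1.02, 1.25], [-3.03, 1.67], [-3.05, -0], [-3.03, 3.03]. Speed limits (rad/s): [2.39, 2.39, 3.01, 3.14, 3.14, 3.14].

## Interface

Orientations are given as a 3x3 rotation matrix whose columns are the frame's x, y, z axes.
In Python, from station import arm, workorder, read_camera, camera_params gives the robot as it stands (arm), with the cameras as plain functions and the job (workorder).
- The arm moves only by the shell command python3 drive.py [FORCE], which reads ROWS from standard input. ROWS is a JSON list of rows, 1 to 8 of them, each of 7 numbers: dx, dy, dz in shares of the most that a row can go, 1 being 62.5 mm, then a rotation vector rx, ry, rz in shares of 4 rad (1.0 is 4 rad), then the opening from 0.0 (shut) to 1.0 (fully open); each row shifts and turns the commanded pose from where the row before left it, along the tool's axes as they then stand; what a row does not reach is not made up. A row lasts 1/8 s, in which the tool goes at most 0.0625 m and 0.188 rad, less where a joint would pass 70% of its speed; a pose out of reach is approached as far as the arm can. The fingers move at their own pace and stop on an object; FORCE is the grip in N (left out, the last holds). Time passes only in rows, so rows that do not move let the fingers close. It prints the time, the measured TCP pose, the force, the opening and the grip force at its end. Input that does not fit is refused with a message, and nothing moves.
- arm.read_state(): the state, without advancing time (a new reading comes with each control period).
- read_camera(name): name is "scene" or "side" or "wrist"; returns the picture (420x560x3 uint8, red, green, blue); there is no depth.
- camera_params(name): a dict with "fx", "fy", "cx", "cy" (pixels), "position" and "orientation" of the camera in the world. Camera axes: x right, y up, looking along -z (the intrinsics and any distortion apply to the point x, -y, -z); pixel columns grow to the right and rows downward; lengths in m; the calibration is good to about 2 mm. The wrist camera is an equidistant fisheye: a pixel r from the principal point sees the ray r / f radians off the axis. A picture is of the moment at which its call begins: read the wrist's pose just before it. camera_params takes no time and is no camera call; for the wrist camera it gives the pose at the moment of the call.
- workorder.close_job(): hands the job in; it is judged then, once.
The state is a dict: "time": time; "qpos": joint angles; "joint_vel": joint speeds; "tau": joint torques, N m; "tool_pos": TCP position; "eef_rot": TCP orientation; "wrist_force": force on the tool from outside, world axes, zero at the start; "moment": the same for the moment, N m; "opening": opening from 0.0 (shut) to 1.0 (fully open); "grasp_force": force on a finger pad.
Only numpy, scipy, OpenCV 4.12 (cv2) and the standard library are available. Lean on these libraries where they do the work, as an engineer would, in place of code of your own. Each camera call takes 0.05 s, during which the arm holds its last target. There are 200 camera calls.

## Task

Take the orange-handled brass drift out of the tool rack, feel for the hole in the white sliding guide on the aluminium block, draw the guide over the bore with the drift, and gently push the worn copper bushing down through the bore until it drops out below into the yellow catch tray, never forcing the drift. Then put the drift back upright, fully home, in the rack socket it came from. Do not touch the bushing with the gripper, and leave everything else on the bench alone.

Things in the scene. Friction and masses are not known exactly. Their poses are not given: they have to be found in the camera images.
- drift: the drift, 116 mm long, 130-210 g; origin: centre of the nose tip, z towards the handle. From the tip: brass rod 17 mm dia. to 60 mm (edge rounded 1 mm); black collar 34 mm dia., 60-66 mm; square orange handle 22 by 22 mm, 66-116 mm, faces along x, y. Starts upright in a rack socket, hung by its collar, tip 5 mm above the bench, square with the rack. Hold it just above the collar at 50-60 N.
- rack: grey tool rack, fixed, 60 (x) by 160 (y) by 65 mm high, origin at the centre of its underside. Three vertical sockets 21 mm dia. at y = -50, 0, +50 mm, 2 mm chamfer, each holding a tool with the same handle and collar (drift, blue scriber, black nut driver); which is where varies.
- fixture: fixed stand, base 120 by 120 mm, two legs at y = +-45 mm carrying an aluminium block 64 (x) by 104 (y) by 42 mm thick, underside 62 and top 104 mm above the bench, with a vertical through bore at its middle. Origin: centre of the base's underside, on the bore's axis, z up. More than 40 N of the drift on the block or the bushing is too much.
- bore_mouth (a point): centre of the bore's upper mouth on the block, 104 mm above the bench; bore 21 mm dia., 1 mm chamfer. Four spring plungers in its wall, 72 mm above the bench, grip the bushing: it takes roughly 6 to 20 N to move it, much the same all the way, until its top has passed them and it drops free.
- guide_track (a point): middle of the sliding guide's travel, on the bore's axis, at the height of the guide's top, 112 mm above the bench. The guide: white plate 40 (x) by 50 (y) by 8 mm on the block between two dark rails (tops 114 mm), with a 19 mm hole, 1 mm chamfer. It slides along the fixture's x only, up to 12 mm either way, with about 4.5 N of friction. It starts up to 10.5 mm off, which is not measured.
- tray_floor (a point): centre of the floor of the open yellow catch tray under the block, 11 mm above the bench, below the bore; inside 106 (x) by 68 (y) mm, rim 32 mm above the bench
- bushing: worn copper bushing, 20 mm dia., 24 mm long, 36-59 g, its middle closed (dark), so the drift bears on its whole end; origin: centre of its underside, z along its axis. Starts upright in the bore, underside 63 to 67 mm above the bench, so its top lies 13 to 17 mm below the bore's mouth.
- bushing_mid (a point): middle of the worn bushing, on its axis
- scriber: blue-handled tool in the rack, leave alone
- nut_driver: black-handled tool in the rack, leave alone
- spare_bushing: a spare brass bushing, 20 mm diameter, 24 mm tall, standing on the bench, leave alone
- flux_jar: small jar with yellow cap, 44 mm diameter, 60 mm high, leave alone
- sticky_notes: pad of yellow-green notes, 76 by 76 by 18 mm, leave alone
- module: flat aluminium module case, 100 by 70 by 22 mm, leave alone
- screwdriver: red-handled screwdriver, 160 mm, lying, leave alone
- marker: green marker, 130 by 14 by 14 mm, lying, leave alone

How it is judged:
By the outcome, as a careful person would: the job done as asked, in the order asked, and still so for the second after the job is handed in, with the robot touching nothing.
It also fails if it takes over 72 s, if anything falls off the work surface, if the arm or the gripper's body presses on something with over 40 N, if the wrist force passes 120 N, or if a joint passes its speed limit or range.

## Working session

There is one attempt and no reset: what is moved stays moved. The work goes in short steps, Python scripts to look and compute and a shell command to move; the robot and the scene stay as the last step left them, time stands still between calls to the robot, and variables do not carry over. Pictures are saved under pics/ and viewed, at most 10 in all, crops included, and the job is handed in when it is done.

```bash
ls; mkdir -p pics; cat > h.py <<'E'
import numpy as np, cv2
from station import arm, workorder, read_camera, camera_params
def grab(n,tag):
    p=camera_params(n); im=read_camera(n)
    cv2.imwrite(f'pics/{tag}.png',cv2.cvtColor(im,cv2.COLOR_RGB2BGR)); return im,p
def ray(p,u,v,fish=False):
    x=(u-p['cx'])/p['fx']; y=(v-p['cy'])/p['fy']
    if fish:
        r=np.hypot(x,y); s=np.sin(r)/max(r,1e-9); d=np.array([x*s,-y*s,-np.cos(r)])
    else: d=np.array([x,-y,-1.])
    R=np.array(p['orientation']); R=R.reshape(3,3)
    d=R@d; return np.array(p['position']),d/np.linalg.norm(d)
def onplane(p,u,v,z,fish=False):
    o,d=ray(p,u,v,fish); return o+d*(z-o[2])/d[2]
E
python3 - <<'E'
from h import *
for n in('scene','side','wrist'):
    im,p=grab(n,n+'0'); print(n,{k:(np.round(v,3).tolist()) if not isinstance(v,str) else v for k,v in p.items()})
a=cv2.imread('pics/scene0.png');b=cv2.imread('pics/side0.png')
s=arm.read_state();print(s)
E
```

```text
drive.py
pics
station.py
scene {'fx': 456.443, 'fy': 456.443, 'cx': 282.586, 'cy': 215.021, 'position': [1.005, 0.458, 1.014], 'orientation': [[-0.753, -0.547, 0.365], [0.658, -0.63, 0.412], [0.005, 0.55, 0.835]]}
side {'fx': 464.675, 'fy': 464.675, 'cx': 271.406, 'cy': 212.315, 'position': [0.141, -0.844, 0.709], 'orientation': [[0.895, 0.235, -0.379], [-0.446, 0.493, -0.746], [0.011, 0.837, 0.547]]}
wrist {'fx': 325.192, 'fy': 325.192, 'cx': 278.73, 'cy': 210.987, 'position': [0.675, -0.069, 0.384], 'orientation': [[-1.0, 0.0, 0.001], [-0.001, -0.967, -0.254], [0.001, -0.254, 0.967]]}
{'time': 0.15, 'qpos': array([ 2.88096320e-01,  3.59205527e-01,  1.12551496e-02, -2.58179011e-04,
       -1.22407865e+00, -2.88092963e-01]), 'joint_vel': array([-4.35819098e-05, -3.67245114e-03,  1.28909855e-03,  2.15493130e-03,
        2.01093099e-04, -8.24266690e-04]), 'tau': array([ 1.39394037e-04, -5.83274567e+01,  2.93289685e+01,  7.00122759e+00,
        8.75052094e-03, -9.76538854e-05]), 'tool_pos': array([ 6.74628026e-01, -2.90080796e-05,  2.25841976e-01]), 'eef_rot': array([[-8.44516039e-05, -9.99999214e-01, -1.25087400e-03],
       [-9.99999990e-01,  8.45985621e-05, -1.17431917e-04],
       [ 1.17537647e-04,  1.25086407e-03, -9.99999211e-01]]), 'wrist_force': array([ 0.10112538, -0.20239155, -0.21546057]), 'moment': array([ 0.00156085,  0.02889893, -0.05048521]), 'grasp_force': 0.0, 'opening': 1.004485222483806}
```

View pics/scene0.png

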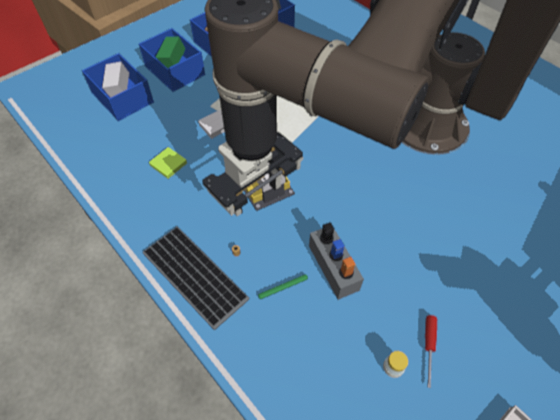

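View pics/side0.png

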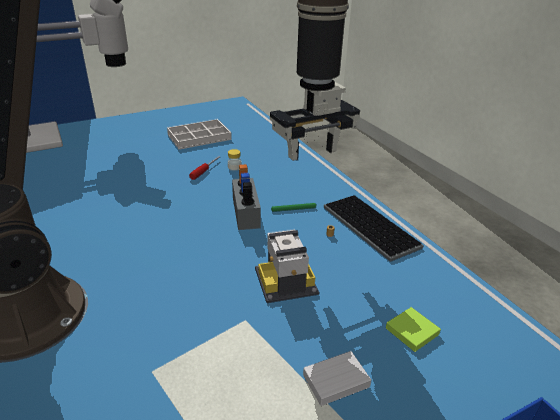

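View pics/wrist0.png

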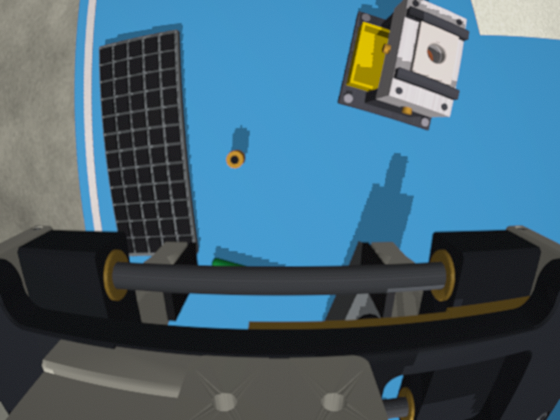

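The rack's tools are black, blue and orange (orange at scene (348,267), side (243,170)). The fixture is in the wrist view, with the guide hole near (437,53). I'll zoom in on both.

```bash
python3 - <<'E'
from h import *
r=lambda n,x,y,w,h,f:cv2.resize(cv2.imread(f'pics/{n}.png')[y:y+h,x:x+w],None,fx=f,fy=f,interpolation=cv2.INTER_CUBIC)
a=r('scene0',300,215,70,85,4); b=r('side0',225,155,70,85,4); c=r('wrist0',335,0,140,132,4)
c=np.vstack([c,np.zeros((600-c.shape[0],c.shape[1],3),np.uint8)])[:600]
# left col: scene crop 210 wide
ab=np.vstack([cv2.resize(a,(240,291)),cv2.resize(b,(240,291))]); ab=np.vstack([ab,np.zeros((600-ab.shape[0],240,3),np.uint8)])
cv2.imwrite('pics/comp.png',np.hstack([ab,c[:,:560]]))
E
```

```text
(no output)
```

View pics/comp.png

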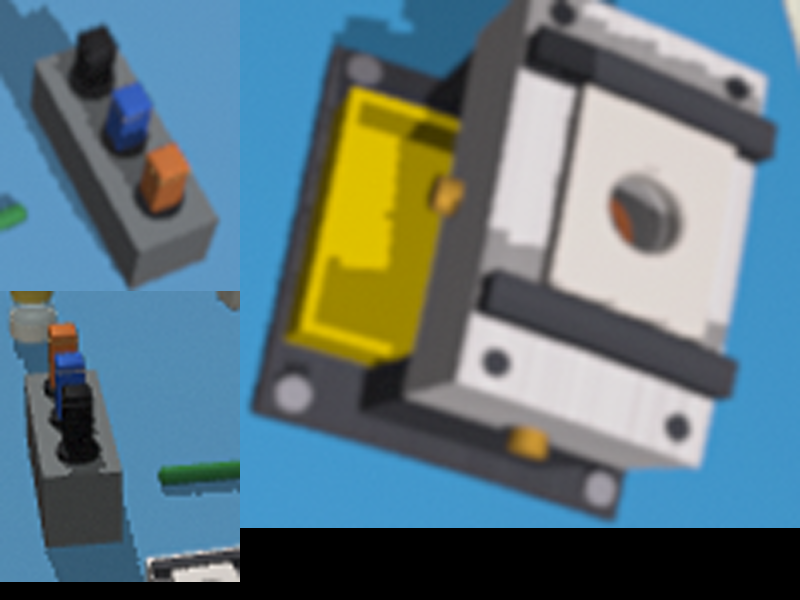

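The composite shows the orange handle top at about scene (349,262). The fixture's block and rails appear in the wrist view, with the guide hole at about (437,53). Next come rough positions, then a wrist look from closer.

```bash
python3 - <<'E'
from h import *
im={n:cv2.cvtColor(cv2.imread(f'pics/{n}0.png'),cv2.COLOR_BGR2HSV) for n in('scene','side','wrist')}
P={n:camera_params(n) for n in im}
def blob(n,lo,hi,box):
    m=cv2.inRange(im[n],lo,hi); k=np.zeros_like(m); x,y,w,h=box; k[y:y+h,x:x+w]=m[y:y+h,x:x+w]
    ys,xs=np.nonzero(k); return xs.mean(),ys.mean(),len(xs)
def tri(a,b):
    o1,d1=ray(P['scene'],*a[:2]);o2,d2=ray(P['side'],*b[:2])
    t=np.linalg.lstsq(np.c_[d1,-d2],o2-o1,rcond=None)[0]; q1=o1+t[0]*d1;q2=o2+t[1]*d2; return (q1+q2)/2,np.linalg.norm(q1-q2)
so=blob('scene',(5,140,100),(14,255,255),(330,245,40,40)); sd=blob('side',(5,140,80),(14,255,255),(232,160,20,20))
print(so,sd,tri(so,sd))
S=lambda x,y:(300+x/240*70,215+y/291*85)
print('orange top ctr',onplane(P['scene'],*S(172,160),.121))
for q in[(36,62),(97,38),(217,217),(130,250)]: print('racktop',onplane(P['scene'],*S(*q),.065).round(4))
W=lambda x,y:(335+(x-240)/4,y/4)
for nm,q,z in[('hole',(646,214),.112),('railA1',(530,30),.114),('railA2',(776,150),.114),('railB1',(484,280),.114),('railB2',(735,390),.114),('blk',(460,385),.104),('blk2',(702,468),.104),('blk3',(765,78),.104),
  ('base',(254,410),.006),('base2',(335,48),.006),('base3',(615,520),.006),('scr',(495,363),.104),('scr2',(678,428),.104),('scr3',(738,87),.104),('scr4',(564,13),.104)]: print(nm,onplane(P['wrist'],*W(*q),z,True).round(4))
E
```

```text
(np.float64(348.36986301369865), np.float64(266.2054794520548), 146) (np.float64(242.3684210526316), np.float64(168.87719298245614), 57) (array([0.58604991, 0.20930426, 0.10705944]), np.float64(0.002315645681681795))
orange top ctr [0.58271652 0.20756059 0.121     ]
racktop [0.5729 0.074  0.065 ]
racktop [0.5262 0.088  0.065 ]
racktop [0.5643 0.2414 0.065 ]
racktop [0.625  0.2202 0.065 ]
hole [ 0.5337 -0.1436  0.112 ]
railA1 [ 0.5617 -0.1836  0.114 ]
railA2 [ 0.4978 -0.1653  0.114 ]
railB1 [ 0.575  -0.1226  0.114 ]
railB2 [ 0.5114 -0.1049  0.114 ]
blk [ 0.577 -0.1    0.104]
blk2 [ 0.5144 -0.0865  0.104 ]
blk3 [ 0.493  -0.1878  0.104 ]
base [ 0.6058 -0.0996  0.006 ]
base2 [ 0.5799 -0.2144  0.006 ]
base3 [ 0.4894 -0.0735  0.006 ]
scr [ 0.5687 -0.1058  0.104 ]
scr2 [ 0.5213 -0.0953  0.104 ]
scr3 [ 0.5014 -0.1836  0.104 ]
scr4 [ 0.5484 -0.1939  0.104 ]
```

Units first: shifts go in shares of 62.5 mm and turns go in shares of 4 rad. So 0.047 m is 0.752, 0.046 m is 0.736.

```bash
echo '[[0.32, 0.752, 0, 0, 0, 0, 1], [0.32, 0.752, 0, 0, 0, 0, 1], [0.32, 0.736, 0, 0, 0, 0, 1], [0, 0, 0, 0, 0, 0, 1], [0, 0, 0, 0, 0, 0, 1]]' | python3 drive.py && python3 -c "
from h import *
im,p=grab('wrist','wfix'); np.save('wfix.npy',p,allow_pickle=True)"
echo '[[-0.96, -0.128, 0, 0, 0, 0, 1], [-0.96, -0.128, 0, 0, 0, 0, 1], [-0.96, -0.128, 0, 0, 0, 0, 1], [-0.96, -0.128, 0, 0, 0, 0, 1], [-0.96, -0.128, 0, 0, 0, 0, 1], [-0.96, -0.128, 0, 0, 0, 0, 1], [0, 0, 0, 0, 0, 0, 1], [0, 0, 0, 0, 0, 0, 1]]' | python3 drive.py && python3 - <<'E'
from h import *
im,p=grab('wrist','wrack'); np.save('wrack.npy',p,allow_pickle=True)
a=cv2.imread('pics/wfix.png');b=cv2.imread('pics/wrack.png')
q=np.load('wfix.npy',allow_pickle=True).item()
def pix(p,X):
    d=np.array(p['orientation']).T@(np.array(X)-p['position']); t=np.arctan2(np.hypot(d[0],d[1]),-d[2]); n=np.hypot(d[0],d[1])
    return p['cx']+p['fx']*t*d[0]/n, p['cy']-p['fy']*t*d[1]/n
u=pix(q,(.535,-.1445,.108)); v=pix(p,(.575,.157,.1)); print(u,v)
crop=lambda a,u,w,h:(a[max(0,int(u[1])-h//2):max(0,int(u[1])-h//2)+h,max(0,int(u[0])-w//2):max(0,int(u[0])-w//2)+w])
ca=cv2.resize(crop(a,u,200,190),None,fx=2,fy=2,interpolation=3); cb=cv2.resize(crop(b,v,200,300),None,fx=2,fy=2,interpolation=3)
print(ca.shape,cb.shape,max(0,int(u[0])-100),max(0,int(u[1])-95),max(0,int(v[0])-100),max(0,int(v[1])-150))
c=np.zeros((600,800,3),np.uint8); c[:ca.shape[0],:ca.shape[1]]=ca; c[:cb.shape[0],400:400+cb.shape[1]]=cb[:600]
cv2.imwrite('pics/comp2.png',c)
E
```

```text
time: 0.78
tool_pos: [0.5353, -0.06, 0.227]
eef_rot: [[-0.0, -1.0, 0.001], [-1.0, 0.0, 0.0], [-0.0, -0.001, -1.0]]
wrist_force: [-0.2, 1.3, -0.5]
opening: 0.999
grasp_force: 0.0
time: 1.82
tool_pos: [0.583, 0.3007, 0.2252]
eef_rot: [[0.001, -1.0, -0.002], [-1.0, -0.001, -0.001], [0.001, 0.002, -1.0]]
wrist_force: [-0.6, -0.4, 1.1]
opening: 1.0
grasp_force: 0.0
(np.float64(279.9265394183796), np.float64(109.2474596645222)) (np.float64(288.6807671396395), np.float64(43.90360593307679))
(380, 400, 3) (600, 400, 3) 179 14 188 0
```

View pics/comp2.png

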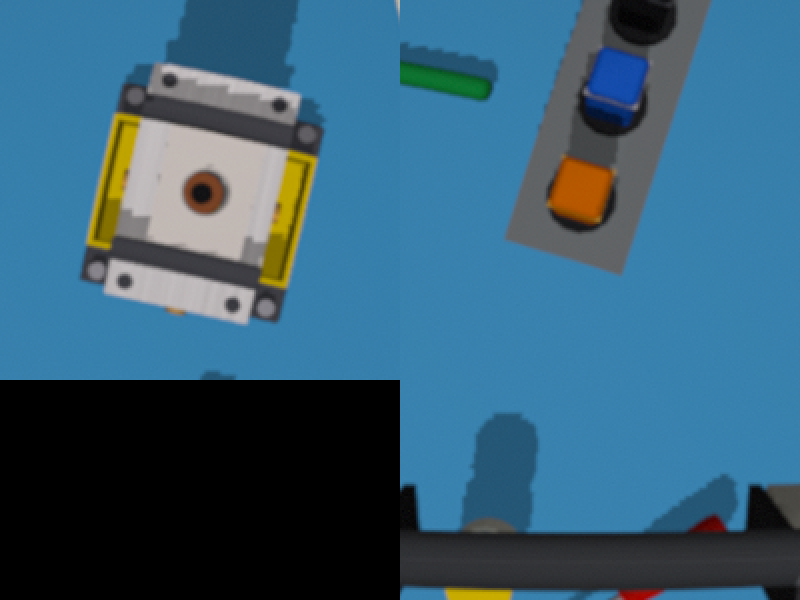

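The fixture crop shows the guide hole at about (205,192), with block screws at (169,80), (280,105), (124,281) and (233,305). The rack crop shows the orange handle top at about (583,190) and the rack corners at (507,239) and (622,273). Next I refine these with masks.

```bash
python3 - <<'E'
from h import *
q=np.load('wfix.npy',allow_pickle=True).item();p=np.load('wrack.npy',allow_pickle=True).item()
a=cv2.imread('pics/wfix.png');b=cv2.imread('pics/wrack.png')
A=cv2.cvtColor(a,cv2.COLOR_BGR2GRAY)
# screws: dark centroid near guesses
sc=[]
for x,y in[(169,80),(280,105),(124,281),(233,305)]:
    x=179+x/2;y=14+y/2; w=A[int(y)-5:int(y)+6,int(x)-5:int(x)+6].astype(float); wt=np.clip(140-w,0,None)
    g=np.mgrid[-5:6,-5:6]; m=(np.hypot(*g)<4.6)*wt; u,v=int(x)+(g[1]*m).sum()/m.sum(),int(y)+(g[0]*m).sum()/m.sum()
    X=onplane(q,u,v,.104,True); sc.append(X); print('screw',round(u,2),round(v,2),X.round(4))
sc=np.array(sc); print('centre',sc.mean(0)); d1=sc[1]-sc[0]+sc[3]-sc[2]; print('yaw x axis',np.degrees(np.arctan2(-d1[1],-d1[0]))); d2=sc[0]-sc[2]+sc[1]-sc[3];print('yaw y',np.degrees(np.arctan2(d2[1],d2[0])))
# hole: non-white region within guide
hx,hy=179+205/2,14+192/2
H=A[int(hy)-20:int(hy)+21,int(hx)-20:int(hx)+21]; m=(H<165).astype(np.uint8); n,l,st,ce=cv2.connectedComponentsWithStats(m)
k=l[20,20]; k=k if k else l[20,26]; u,v=ce[k]+[int(hx)-20,int(hy)-20]; print('hole',st[k],u,v,onplane(q,u,v,.1115,True).round(4))
# orange
hsv=cv2.cvtColor(b,cv2.COLOR_BGR2HSV); m=cv2.inRange(hsv,(4,150,100),(16,255,255)); m[:60]=0;m[130:]=0; m[:,:240]=0;m[:,330:]=0
ys,xs=np.nonzero(m); V=hsv[ys,xs,2]; print('orange n',len(xs),np.percentile(V,[5,25,50,75,95]))
top=((m>0)&(hsv[...,2]>np.percentile(V,50)-15)).astype(np.uint8); c=max(cv2.findContours(top,0,2)[0],key=cv2.contourArea)
box=cv2.boxPoints(cv2.minAreaRect(c)); X=np.array([onplane(p,*t,.121,True) for t in box]); print(X.round(4),'ctr',X.mean(0).round(4),'sides',[np.linalg.norm(X[i]-X[(i+1)%4]).round(4) for i in range(4)],[np.degrees(np.arctan2(*(X[(i+1)%4]-X[i])[[1,0]])).round(1) for i in range(4)])
print('crop box',(box-[188,0])*2+[400,0])
for nm,x,y in[('c1',507,239),('c2',622,273),('r',710,0),('l',580,8)]: print(nm,onplane(p,188+(x-400)/2,y/2,.065,True).round(4))
# collar circle on top z=.071
for nm,x,y in[('colO',582,196)]: print(nm,onplane(p,188+(x-400)/2,y/2,.071,True).round(4))
E
```

```text
screw 263.21 54.15 [ 0.5493 -0.1935  0.104 ]
screw 318.45 66.49 [ 0.5021 -0.1829  0.104 ]
screw 240.85 154.21 [ 0.5688 -0.106   0.104 ]
screw 294.81 166.02 [ 0.522  -0.0955  0.104 ]
centre [ 0.53554698 -0.14449011  0.104     ]
yaw x axis -12.627297223334656
yaw y -102.70858782380115
hole [  8   7  26  25 477] 281.41928721174 109.71488469601677 [ 0.5338 -0.1439  0.1115]
orange n 754 [115.65 155.   179.   182.   183.  ]
[[0.5954 0.2106 0.121 ]
 [0.5895 0.1925 0.121 ]
 [0.5728 0.1982 0.121 ]
 [0.5787 0.2163 0.121 ]] ctr [0.5841 0.2044 0.121 ] sides [np.float64(0.0191), np.float64(0.0176), np.float64(0.0191), np.float64(0.0176)] [np.float64(-107.9), np.float64(161.2), np.float64(72.2), np.float64(-18.8)]
crop box [[551.59997559 203.19999695]
 [566.40002441 158.80000305]
 [608.40002441 172.80000305]
 [593.59997559 217.19999695]]
c1 [0.6195 0.2234 0.065 ]
c2 [0.5637 0.2402 0.065 ]
r [0.5193 0.0967 0.065 ]
l [0.5844 0.1044 0.065 ]
colO [0.5832 0.2031 0.071 ]
```

Scaled: 0.0486 m is 0.7776, 0.04 m is 0.64, 0.1485 rad is 0.0371.

```bash
echo '[[0.7776, 0, 0, 0, 0, 0, 1], [0.7776, 0, 0, 0, 0, 0, 1], [0, 0, 0, 0, 0, 0.0371, 1], [0, 0, 0.64, 0, 0, 0.0371, 1], [0, 0, 0.48, 0, 0, 0, 1], [0, 0, 0, 0, 0, 0, 1], [0, 0, 0, 0, 0, 0, 1]]' | python3 drive.py && python3 - <<'E'
from h import *
s=arm.read_state(); print(s['eef_rot'].round(4),s['qpos'].round(2), np.degrees(np.arctan2(s['eef_rot'][1,1],s['eef_rot'][0,1])))
d=s['eef_rot'].T@(np.array([.5833,.2035,.0745])-s['tool_pos']); print('move in tool',d.round(4))
E
```

```text
time: 2.75
tool_pos: [0.5838, 0.2025, 0.1581]
eef_rot: [[-0.293, -0.956, 0.002], [-0.956, 0.293, 0.0], [-0.001, -0.001, -1.0]]
wrist_force: [-0.2, -0.0, 0.6]
opening: 1.001
grasp_force: 0.0
[[-2.929e-01 -9.561e-01  1.700e-03]
 [-9.561e-01  2.929e-01  5.000e-04]
 [-1.000e-03 -1.500e-03 -1.000e+00]] [ 0.65  0.32 -0.21  0.   -1.04 -0.95] 162.9674515265073
move in tool [-0.0007  0.0009  0.0836]
```

Scaled: 0.03 m is 0.48, 0.0235 m is 0.376.

```bash
echo '[[-0.0112, 0.0144, 0.48, 0, 0, 0, 1], [0, 0, 0.48, 0, 0, 0, 1], [0, 0, 0.376, 0, 0, 0, 1], [0, 0, 0, 0, 0, 0, 1], [0, 0, 0, 0, 0, 0, 1]]' | python3 drive.py 55 && echo '[[0, 0, 0, 0, 0, 0, 0], [0, 0, 0, 0, 0, 0, 0], [0, 0, 0, 0, 0, 0, 0], [0, 0, 0, 0, 0, 0, 0], [0, 0, 0, 0, 0, 0, 0], [0, 0, 0, 0, 0, 0, 0], [0, 0, 0, 0, 0, 0, 0]]' | python3 drive.py 55; python3 -c "
from h import *
s=arm.read_state(); print(s['tool_pos'],s['wrist_force'],s['moment'],s['opening']*88,s['grasp_force'])"
```

```text
time: 3.38
tool_pos: [0.5835, 0.2043, 0.075]
eef_rot: [[-0.292, -0.956, 0.002], [-0.956, 0.292, 0.001], [-0.002, -0.002, -1.0]]
wrist_force: [0.4, -0.5, 0.3]
opening: 0.998
grasp_force: 0.0
time: 4.25
tool_pos: [0.5823, 0.2037, 0.073]
eef_rot: [[-0.293, -0.956, -0.0], [-0.956, 0.293, -0.0], [0.0, 0.0, -1.0]]
wrist_force: [2.2, 0.3, -0.9]
opening: 0.264
grasp_force: 0.4
[0.58231423 0.20370794 0.07301726] [ 2.15939364  0.2974378  -0.90780228] [ 0.03291593 -0.56787325 -0.00907131] 23.26634047430025 0.3978816792368889
```

```bash
echo '[[0, 0, 0, 0, 0, 0, 0], [0, 0, 0, 0, 0, 0, 0], [0, 0, 0, 0, 0, 0, 0]]' | python3 drive.py 55; python3 -c "
from h import *
s=arm.read_state(); print(s['tool_pos'],s['wrist_force'],s['moment'],s['opening']*88,s['grasp_force'])"
```

```text
time: 4.62
tool_pos: [0.5823, 0.2037, 0.073]
eef_rot: [[-0.293, -0.956, -0.0], [-0.956, 0.293, -0.0], [0.0, 0.0, -1.0]]
wrist_force: [0.3, -0.5, -0.2]
opening: 0.251
grasp_force: 55.0
[0.58233117 0.20370456 0.07300451] [ 0.32654638 -0.52905576 -0.21886773] [ 0.01103627 -0.21725387  0.02279873] 22.098097701749733 54.99959886074066
```

Scaled: -0.03 m is -0.48, -0.02 m is -0.32.

```bash
echo '[[0, 0, -0.16, 0, 0, 0, 0], [0, 0, -0.32, 0, 0, 0, 0], [0, 0, -0.48, 0, 0, 0, 0], [0, 0, -0.48, 0, 0, 0, 0], [0, 0, -0.48, 0, 0, 0, 0], [0, 0, -0.48, 0, 0, 0, 0], [0, 0, 0, 0, 0, 0, 0], [0, 0, 0, 0, 0, 0, 0]]' | python3 drive.py; python3 - <<'E'
from h import *
s=arm.read_state(); print(s['qpos'].round(2),s['tool_pos'],s['wrist_force'],s['moment'],s['opening']*88,s['grasp_force'])
y=np.radians(-12.65); hx=np.array([.5355,-.1445])-.0018*np.array([np.cos(y),np.sin(y)]); print(hx)
print((s['eef_rot'].T@(np.array([*hx,s['tool_pos'][2]])-s['tool_pos'])).round(4))
E
```

```text
time: 5.62
tool_pos: [0.5818, 0.2036, 0.2228]
eef_rot: [[-0.293, -0.956, -0.001], [-0.956, 0.293, 0.0], [0.0, 0.001, -1.0]]
wrist_force: [0.7, 0.2, -2.5]
opening: 0.25
grasp_force: 55.0
[ 0.65  0.27 -0.13 -0.   -1.18 -0.95] [0.58175797 0.20355966 0.22276993] [ 0.7219641   0.17169165 -2.54084012] [0.00170205 0.00369914 0.08108958] 22.00571248626742 54.99967932701111
[ 0.53374369 -0.14410581]
[ 0.3465 -0.0559 -0.    ]
```

Scaled: 0.0575 m is 0.92, -0.0093 m is -0.1488, -0.076 rad is -0.019.

```bash
echo '[[0.48, -0.0784, 0, 0, 0, 0, 0], [0.92, -0.1488, 0, 0, 0, 0, 0], [0.92, -0.1488, 0, 0, 0, 0, 0], [0.92, -0.1488, 0, 0, 0, 0, 0], [0.92, -0.1488, 0, 0, 0, 0, 0], [0.92, -0.1488, 0, 0, 0, 0, 0], [0.464, -0.072, 0, 0, 0, 0, 0], [0, 0, 0.32, 0, 0, -0.019, 0]]' | python3 drive.py; echo '[[0, 0, 0, 0, 0, 0, 0], [0, 0, 0, 0, 0, 0, 0]]' | python3 drive.py; cat >> h.py <<'E'
C=np.array([.5355,-.1445]); Y=np.radians(-12.65); XF=np.array([np.cos(Y),np.sin(Y)]); YF=np.array([-XF[1],XF[0]])
def st():
    s=arm.read_state(); t=s['tool_pos'];R=s['eef_rot']; tip=t+R@[0,0,.068]; d=tip[:2]-C; f=s['wrist_force']
    print('tip fx %.2f fy %.2f z %.2f mm'%(d@XF*1e3,d@YF*1e3,tip[2]*1e3),'tcp fx %.2f fy %.2f'%((t[:2]-C)@XF*1e3,(t[:2]-C)@YF*1e3),'F fix',(f[:2]@XF).round(2),(f[:2]@YF).round(2),f[2].round(2),'M',s['moment'].round(3),'t',round(s['time'],2),'yaw',np.degrees(np.arctan2(R[1,1],R[0,1])).round(2),'g',s['grasp_force'].round(1),(s['opening']*88).round(2)); return s
E
python3 -c "
from h import *
st()
im,p=grab('wrist','w3'); np.save('w3.npy',p,allow_pickle=True); b=grab('side','s3')[0]
a=cv2.imread('pics/w3.png'); b=cv2.imread('pics/s3.png')
b=cv2.resize(b[190:310,230:350],(400,400),interpolation=3); a=cv2.resize(a,(400,300))
c=np.zeros((400,800,3),np.uint8); c[:300,:400]=a;c[:,400:]=b; cv2.imwrite('pics/comp3.png',c)"
```

```text
time: 6.62
tool_pos: [0.534, -0.1462, 0.203]
eef_rot: [[-0.221, -0.975, 0.001], [-0.975, 0.221, -0.0], [0.0, -0.001, -1.0]]
wrist_force: [0.2, 0.1, -2.3]
opening: 0.248
grasp_force: 55.0
time: 6.88
tool_pos: [0.5344, -0.1438, 0.203]
eef_rot: [[-0.22, -0.975, -0.001], [-0.975, 0.22, -0.0], [0.0, 0.001, -1.0]]
wrist_force: [-0.8, -0.2, -2.0]
opening: 0.25
grasp_force: 55.0Traceback (most recent call last):
  File "<string>", line 3, in <module>
    st()
    ~~^^
  File "h.py", line 18, in st
    print('tip fx %.2f fy %.2f z %.2f mm'%(d@XF*1e3,d@YF*1e3,tip[2]*1e3),'tcp fx %.2f fy %.2f'%((t[:2]-C)@XF*1e3,(t[:2]-C)@YF*1e3),'F fix',(f[:2]@XF).round(2),(f[:2]@YF).round(2),f[2].round(2),'M',s['moment'].round(3),'t',round(s['time'],2),'yaw',np.degrees(np.arctan2(R[1,1],R[0,1])).round(2),'g',s['grasp_force'].round(1),(s['opening']*88).round(2)); return s
                                                                                                                                                                                                                                                                                                          ^^^^^^^^^^^^^^^^^^^^^^
AttributeError: 'float' object has no attribute 'round'
```

```bash
sed -i "s/s\['grasp_force'\].round(1),(s\['opening'\]\*88).round(2)/round(float(s['grasp_force']),1),round(s['opening']*88,2)/" h.py
python3 -c "
from h import *
st()
im,p=grab('wrist','w3'); np.save('w3.npy',p,allow_pickle=True); b=grab('side','s3')[0]
a=cv2.imread('pics/w3.png'); b=cv2.imread('pics/s3.png')
b=cv2.resize(b[190:310,230:350],(400,400),interpolation=3); a=cv2.resize(a,(400,300))
c=np.zeros((400,800,3),np.uint8); c[:300,:400]=a;c[:,400:]=b; cv2.imwrite('pics/comp3.png',c)"
```

```text
tip fx -1.31 fy 0.42 z 135.04 mm tcp fx -1.26 fy 0.45 F fix -0.77 -0.37 -2.01 M [ 0.038 -0.024  0.003] t 6.88 yaw 167.28 g 55.0 22.01
```

View pics/comp3.png

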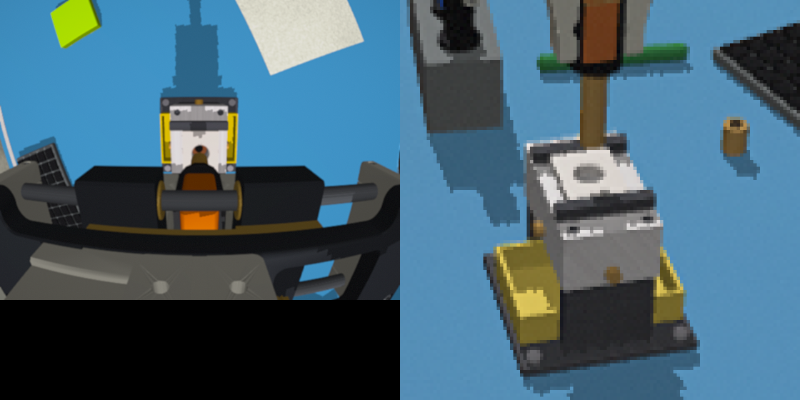

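The drift hangs plumb in the gripper, with its tip above the guide hole (wrist image (200,150)). I'll fine-tune the position and then descend by feel.

Scaled: 0.01 m is 0.16, 0.0085 m is 0.136.

```bash
echo '[[0.0064, 0.008, 0.16, 0, 0, 0, 0], [0, 0, 0.136, 0, 0, 0, 0], [0, 0, 0, 0, 0, 0, 0], [0, 0, 0, 0, 0, 0, 0]]' | python3 drive.py >/dev/null; python3 -c "from h import *;st()"; echo '[[0, 0, 0.032, 0, 0, 0, 0], [0, 0, 0.032, 0, 0, 0, 0], [0, 0, 0, 0, 0, 0, 0]]' | python3 drive.py>/dev/null;  python3 -c "from h import *;st()"; echo '[[0, 0, 0.024, 0, 0, 0, 0], [0, 0, 0, 0, 0, 0, 0]]' | python3 drive.py>/dev/null;  python3 -c "from h import *;st()"
```

```text
tip fx -1.63 fy -0.15 z 116.57 mm tcp fx -1.62 fy -0.13 F fix 0.41 0.01 -1.7 M [-0.007 -0.033 -0.014] t 7.47 yaw 167.34 g 55.0 22.19
tip fx -1.84 fy -0.17 z 112.41 mm tcp fx -1.82 fy -0.17 F fix 0.0 0.23 -1.89 M [ 0.003 -0.025 -0.025] t 7.85 yaw 167.33 g 55.0 21.69
tip fx -1.80 fy -0.15 z 110.95 mm tcp fx -1.79 fy -0.15 F fix 0.25 -0.55 -1.07 M [-0.011 -0.042  0.03 ] t 8.1 yaw 167.34 g 55.0 21.9
```

Scaled: 0.0015 m is 0.024.

```bash
for i in 1 2; do echo '[[0, 0, 0.024, 0, 0, 0, 0], [0, 0, 0, 0, 0, 0, 0], [0, 0, 0, 0, 0, 0, 0]]' | python3 drive.py>/dev/null;  python3 -c "from h import *;st()"; done
```

```text
tip fx -1.70 fy -0.13 z 109.56 mm tcp fx -1.70 fy -0.13 F fix -0.79 -0.71 -0.76 M [ 0.057 -0.05  -0.037] t 8.47 yaw 167.34 g 55.0 21.85
tip fx -1.73 fy -0.16 z 108.05 mm tcp fx -1.73 fy -0.16 F fix -0.64 -0.78 -2.14 M [0.049 0.    0.031] t 8.85 yaw 167.34 g 55.0 21.37
```

Scaled: -0.0007 m is -0.0112.

```bash
for i in 1 2 3 4; do echo '[[0, -0.0112, 0, 0, 0, 0, 0], [0, 0, 0, 0, 0, 0, 0], [0, 0, 0, 0, 0, 0, 0]]' | python3 drive.py>/dev/null;  python3 -c "from h import *;st()"; done
```

```text
tip fx -1.38 fy -0.21 z 107.94 mm tcp fx -1.34 fy -0.21 F fix -0.86 0.55 -1.51 M [ 0.137  0.722 -0.046] t 9.22 yaw 167.33 g 55.0 21.51
tip fx -0.99 fy -0.29 z 107.82 mm tcp fx -0.91 fy -0.28 F fix -4.72 0.33 -0.17 M [0.41  1.985 0.005] t 9.6 yaw 167.33 g 55.0 21.79
tip fx 0.13 fy -0.24 z 107.86 mm tcp fx 0.17 fy -0.23 F fix -4.3 -0.09 -0.98 M [0.175 1.987 0.028] t 9.97 yaw 167.33 g 55.0 21.99
tip fx 0.98 fy -0.20 z 107.91 mm tcp fx 1.00 fy -0.19 F fix -4.73 -0.91 -2.41 M [-0.018  1.967  0.003] t 10.35 yaw 167.34 g 55.0 21.85
```

Scaled: 0.001 m is 0.016, -0.0002 m is -0.0032.

```bash
echo '[[-0.0032, 0.016, 0, 0, 0, 0, 0], [0, 0, 0, 0, 0, 0, 0], [0, 0, 0, 0, 0, 0, 0]]' | python3 drive.py>/dev/null;  python3 -c "from h import *;st()"; for i in 1 2 3 4 5; do echo '[[0, 0, 0.024, 0, 0, 0, 0], [0, 0, 0, 0, 0, 0, 0], [0, 0, 0, 0, 0, 0, 0]]' | python3 drive.py>/dev/null;  python3 -c "from h import *;st()"; done
```

```text
tip fx 0.73 fy 0.17 z 108.35 mm tcp fx 0.65 fy 0.16 F fix -0.49 -1.59 -1.75 M [-0.357  0.721 -0.061] t 10.72 yaw 167.35 g 55.0 21.9
tip fx 0.58 fy 0.18 z 106.74 mm tcp fx 0.52 fy 0.18 F fix -0.52 -1.24 -0.89 M [-0.296  0.314  0.002] t 11.1 yaw 167.34 g 55.0 21.73
tip fx 0.40 fy 0.27 z 105.10 mm tcp fx 0.36 fy 0.25 F fix 0.22 0.2 -1.6 M [-0.021  0.04  -0.025] t 11.47 yaw 167.35 g 55.0 21.4
tip fx 0.09 fy 0.08 z 103.54 mm tcp fx 0.09 fy 0.08 F fix -0.54 -0.15 -2.28 M [ 0.006 -0.027 -0.003] t 11.85 yaw 167.33 g 55.0 21.77
tip fx 0.09 fy 0.07 z 102.05 mm tcp fx 0.09 fy 0.07 F fix 0.77 0.62 -2.19 M [-0.025 -0.062  0.005] t 12.22 yaw 167.34 g 55.0 22.04
tip fx 0.07 fy 0.06 z 100.55 mm tcp fx 0.08 fy 0.06 F fix -0.27 0.15 -1.8 M [0.021 0.009 0.03 ] t 12.6 yaw 167.34 g 55.0 22.12
```

Scaled: 0.002 m is 0.032.

```bash
echo '[[0, 0, 0.032, 0, 0, 0, 0], [0, 0, 0.032, 0, 0, 0, 0], [0, 0, 0.032, 0, 0, 0, 0], [0, 0, 0.032, 0, 0, 0, 0], [0, 0, 0, 0, 0, 0, 0]]' | python3 drive.py>/dev/null;  python3 -c "from h import *;st()"; for i in 1 2 3 4 5 6; do echo '[[0, 0, 0.016, 0, 0, 0, 0], [0, 0, 0, 0, 0, 0, 0], [0, 0, 0, 0, 0, 0, 0]]' | python3 drive.py>/dev/null;  python3 -c "from h import *;st()"; done
```

```text
tip fx -0.05 fy 0.03 z 92.36 mm tcp fx -0.03 fy 0.04 F fix 0.85 0.54 -1.68 M [0.022 0.05  0.018] t 13.22 yaw 167.34 g 55.0 21.75
tip fx 0.13 fy 0.07 z 91.63 mm tcp fx 0.12 fy 0.07 F fix 0.89 0.37 -1.45 M [ 0.033 -0.013 -0.02 ] t 13.6 yaw 167.34 g 55.0 21.93
tip fx 0.08 fy 0.05 z 90.55 mm tcp fx 0.09 fy 0.06 F fix 0.44 -0.2 -1.99 M [-0.048  0.004  0.03 ] t 13.97 yaw 167.34 g 55.0 21.73
tip fx 0.09 fy 0.07 z 89.55 mm tcp fx 0.09 fy 0.07 F fix 0.51 -0.55 -1.46 M [ 0.02  -0.002 -0.077] t 14.35 yaw 167.34 g 55.0 22.01
tip fx 0.07 fy 0.06 z 88.54 mm tcp fx 0.07 fy 0.06 F fix -0.98 0.29 -2.16 M [ 0.048 -0.043 -0.052] t 14.72 yaw 167.34 g 55.0 21.86
tip fx 0.29 fy 0.03 z 87.84 mm tcp fx 0.26 fy 0.04 F fix 0.06 0.24 2.75 M [-0.025  0.295 -0.053] t 15.1 yaw 167.34 g 55.0 21.77
tip fx 0.22 fy 0.08 z 86.56 mm tcp fx 0.20 fy 0.08 F fix -0.33 -0.14 2.2 M [-0.049  0.054  0.044] t 15.47 yaw 167.34 g 55.0 21.91
```

Scaled: 0.001 m is 0.016.

```bash
for i in 1 2 3 4 5 6; do echo '[[0, 0, 0.016, 0, 0, 0, 0], [0, 0, 0, 0, 0, 0, 0], [0, 0, 0.016, 0, 0, 0, 0], [0, 0, 0, 0, 0, 0, 0]]' | python3 drive.py>/dev/null;  python3 -c "from h import *;st()"; done
```

```text
tip fx 0.15 fy 0.09 z 84.41 mm tcp fx 0.14 fy 0.08 F fix 0.41 0.58 1.07 M [-0.23  -0.186 -0.001] t 15.97 yaw 167.33 g 55.0 21.84
tip fx 0.16 fy 0.08 z 82.47 mm tcp fx 0.15 fy 0.07 F fix 0.06 0.44 2.18 M [-0.145 -0.242 -0.001] t 16.48 yaw 167.33 g 55.0 22.13
tip fx 0.12 fy 0.09 z 80.43 mm tcp fx 0.12 fy 0.09 F fix 0.64 -0.67 2.02 M [-0.193 -0.349  0.027] t 16.98 yaw 167.34 g 55.0 21.66
tip fx 0.07 fy 0.08 z 78.39 mm tcp fx 0.07 fy 0.08 F fix 1.32 0.23 1.85 M [-0.158 -0.493  0.007] t 17.48 yaw 167.34 g 55.0 21.85
tip fx 0.10 fy 0.11 z 76.42 mm tcp fx 0.10 fy 0.11 F fix 1.16 0.14 1.46 M [-0.182 -0.423  0.028] t 17.98 yaw 167.34 g 55.0 21.87
tip fx 0.01 fy 0.07 z 74.34 mm tcp fx 0.02 fy 0.07 F fix 0.68 -0.68 0.86 M [-0.272 -0.545  0.012] t 18.48 yaw 167.33 g 55.0 21.88
```

Scaled: 0.001 m is 0.016.

```bash
for i in 1 2 3 4; do echo '[[0, 0, 0.016, 0, 0, 0, 0], [0, 0, 0, 0, 0, 0, 0], [0, 0, 0.016, 0, 0, 0, 0], [0, 0, 0, 0, 0, 0, 0]]' | python3 drive.py>/dev/null;  python3 -c "from h import *;st()"; done
```

```text
tip fx -0.05 fy 0.09 z 72.28 mm tcp fx -0.03 fy 0.09 F fix 1.17 -0.01 1.13 M [-0.258 -0.554 -0.033] t 18.98 yaw 167.33 g 55.0 22.06
tip fx -0.42 fy 0.01 z 70.10 mm tcp fx -0.35 fy 0.02 F fix -0.35 -0.86 -1.78 M [-0.061 -0.034 -0.009] t 19.48 yaw 167.33 g 55.0 21.59
tip fx 0.00 fy 0.06 z 68.46 mm tcp fx 0.01 fy 0.06 F fix -0.78 0.25 -1.22 M [ 0.017 -0.028  0.006] t 19.98 yaw 167.33 g 55.0 21.94
tip fx 0.02 fy 0.05 z 66.46 mm tcp fx 0.03 fy 0.05 F fix -0.58 0.18 -1.05 M [-0.039  0.002  0.003] t 20.48 yaw 167.33 g 55.0 21.92
```

Scaled: -0.05 m is -0.8, -0.04 m is -0.64.

```bash
echo '[[0, 0, -0.16, 0, 0, 0, 0], [0, 0, -0.24, 0, 0, 0, 0], [0, 0, -0.32, 0, 0, 0, 0], [0, 0, -0.4, 0, 0, 0, 0], [0, 0, -0.48, 0, 0, 0, 0], [-0.8, 0, -0.48, 0, 0, 0, 0], [-0.64, 0, -0.32, 0, 0, 0, 0], [0, 0, 0, 0, 0, 0, 0]]' | python3 drive.py; python3 - <<'E'
from h import *
st()
for n in('wrist','side','scene'): im,p=grab(n,n+'4'); np.save(n+'4.npy',p,allow_pickle=True)
q=np.load('wrist4.npy',allow_pickle=True).item()
def pix(p,X):
    d=np.array(p['orientation']).T@(np.array(X)-p['position']); t=np.arctan2(np.hypot(d[0],d[1]),-d[2]); n=np.hypot(d[0],d[1])
    return p['cx']+p['fx']*t*d[0]/n, p['cy']-p['fy']*t*d[1]/n
u=pix(q,(.535,-.1445,.1)); x,y=max(0,int(u[0])-65),max(0,int(u[1])-65); print(u,x,y)
a=cv2.resize(cv2.imread('pics/wrist4.png')[y:y+130,x:x+130],(400,400),interpolation=3)
b=cv2.resize(cv2.imread('pics/side4.png')[210:310,240:340],(400,400),interpolation=3)
cv2.imwrite('pics/comp4.png',np.hstack([a,b]))
E
```

```text
time: 21.48
tool_pos: [0.5568, -0.0545, 0.2878]
eef_rot: [[-0.216, -0.976, 0.005], [-0.976, 0.216, 0.001], [-0.002, -0.005, -1.0]]
wrist_force: [-0.6, 0.2, -1.4]
opening: 0.25
grasp_force: 55.0
tip fx 1.38 fy 92.60 z 219.82 mm tcp fx 1.07 fy 92.46 F fix -0.65 0.1 -1.41 M [-0.065 -0.01  -0.085] t 21.48 yaw 167.5 g 55.0 21.99
(np.float64(282.0234169424885), np.float64(104.87029164709985)) 217 39
```

View pics/comp4.png

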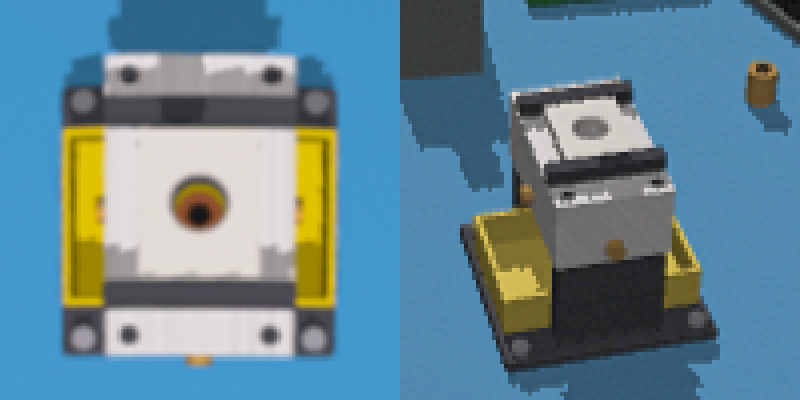

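The wrist view shows the guide centred over the bore. Through the hole, the copper bushing stands on the yellow tray floor. Now I take the drift back to the rack.

```bash
python3 - <<'E'
from h import *
s=arm.read_state(); print((s['eef_rot'].T@(np.array([.5825,.2035,.22])-s['tool_pos'])).round(4))
E
```

```text
[-0.26    0.0301  0.0649]
```

Scaled: -0.05 m is -0.8, -0.03 m is -0.48, 0.076 rad is 0.019.

```bash
echo '[[-0.48, 0.056, 0.08, 0, 0, 0, 0], [-0.8, 0.0928, 0.16, 0, 0, 0, 0], [-0.8, 0.0928, 0.16, 0, 0, 0, 0], [-0.8, 0.0928, 0.16, 0, 0, 0, 0], [-0.8, 0.0928, 0.16, 0, 0, 0, 0], [-0.48, 0.0544, 0.16, 0, 0, 0, 0], [0, 0, 0.16, 0, 0, 0.019, 0], [0, 0, 0, 0, 0, 0, 0]]' | python3 drive.py;echo '[[0, 0, 0, 0, 0, 0, 0], [0, 0, 0, 0, 0, 0, 0]]' | python3 drive.py >/dev/null; python3 - <<'E'
from h import *
s=st(); print(s['tool_pos'],(s['eef_rot'].T@(np.array([.5825,.2035,.14])-s['tool_pos'])).round(4))
E
```

```text
time: 22.62
tool_pos: [0.5824, 0.2026, 0.2181]
eef_rot: [[-0.293, -0.956, -0.003], [-0.956, 0.293, -0.002], [0.003, 0.002, -1.0]]
wrist_force: [0.2, 1.1, -2.2]
opening: 0.255
grasp_force: 55.0
tip fx -29.45 fy 349.55 z 152.20 mm tcp fx -29.49 fy 349.52 F fix 1.03 -0.19 -2.28 M [0.064 0.046 0.025] t 22.88 yaw 162.98 g 55.0 21.62
[0.58326332 0.2029916  0.22020253] [-0.0002  0.0009  0.0802]
```

Descend to tip z ≈ 72 mm, then feel the way in.

Scaled: 0.03 m is 0.48, 0.017 m is 0.272.

```bash
echo '[[-0.0032, 0.0128, 0.48, 0, 0, 0, 0], [0, 0, 0.48, 0, 0, 0, 0], [0, 0, 0.272, 0, 0, 0, 0], [0, 0, 0, 0, 0, 0, 0], [0, 0, 0, 0, 0, 0, 0]]' | python3 drive.py >/dev/null; python3 -c "
from h import *
s=st();print(s['tool_pos'])"; for i in 1 2 3; do echo '[[0, 0, 0.032, 0, 0, 0, 0], [0, 0, 0.032, 0, 0, 0, 0], [0, 0, 0, 0, 0, 0, 0]]' | python3 drive.py>/dev/null;  python3 -c "
from h import *
s=st();print(s['tool_pos'])"; done
```

```text
tip fx -29.89 fy 350.83 z 75.83 mm tcp fx -29.99 fy 350.76 F fix 0.16 0.46 -1.18 M [ 0.055 -0.021 -0.013] t 23.5 yaw 163.0 g 55.0 22.38
[0.58304958 0.20431476 0.14382506]
tip fx -30.79 fy 350.30 z 70.63 mm tcp fx -30.79 fy 350.29 F fix -0.23 -0.66 -1.42 M [-0.008 -0.057  0.008] t 23.88 yaw 162.99 g 55.0 21.8
[0.58217248 0.20403314 0.13863494]
tip fx -30.87 fy 350.21 z 66.26 mm tcp fx -30.85 fy 350.24 F fix -0.09 -0.61 -0.65 M [ 0.006 -0.043 -0.011] t 24.25 yaw 162.98 g 55.0 21.58
[0.58210012 0.20398921 0.13426144]
tip fx -30.87 fy 350.16 z 62.27 mm tcp fx -30.85 fy 350.18 F fix 0.23 -0.21 -1.87 M [ 0.035  0.004 -0.031] t 24.62 yaw 162.98 g 55.0 21.59
[0.5820885  0.20393669 0.13027389]
```

Scaled: 0.006 m is 0.096.

```bash
for i in 1 2; do echo '[[0, 0, 0.096, 0, 0, 0, 0], [0, 0, 0.096, 0, 0, 0, 0], [0, 0, 0.096, 0, 0, 0, 0], [0, 0, 0.096, 0, 0, 0, 0], [0, 0, 0, 0, 0, 0, 0], [0, 0, 0, 0, 0, 0, 0]]' | python3 drive.py >/dev/null; python3 -c "
from h import *
s=st();print(s['tool_pos'])"; done; for i in 1 2 3 4 5 ; do echo '[[0, 0, 0.016, 0, 0, 0, 0], [0, 0, 0.016, 0, 0, 0, 0], [0, 0, 0, 0, 0, 0, 0], [0, 0, 0, 0, 0, 0, 0]]' | python3 drive.py>/dev/null;  python3 -c "
from h import *
s=st();print(s['tool_pos'])"; done
```

```text
tip fx -30.60 fy 350.43 z 38.65 mm tcp fx -30.61 fy 350.43 F fix 0.28 0.17 -1.43 M [-0.024 -0.016  0.024] t 25.38 yaw 162.99 g 55.0 22.29
[0.582371   0.20412351 0.10665376]
tip fx -30.61 fy 350.41 z 14.63 mm tcp fx -30.62 fy 350.41 F fix 0.35 -0.04 -1.46 M [-0.036 -0.052  0.001] t 26.12 yaw 162.99 g 55.0 22.02
[0.58236    0.2041132  0.08262994]
tip fx -30.72 fy 350.36 z 12.61 mm tcp fx -30.72 fy 350.35 F fix -0.24 -0.6 -0.75 M [ 0.025  0.008 -0.005] t 26.62 yaw 162.98 g 55.0 21.78
[0.58224958 0.20407544 0.08060608]
tip fx -30.69 fy 350.30 z 10.55 mm tcp fx -30.69 fy 350.31 F fix 0.15 0.47 -1.16 M [ 0.027 -0.02  -0.007] t 27.12 yaw 162.98 g 55.0 21.88
[0.58227069 0.20402442 0.07855068]
tip fx -30.70 fy 350.35 z 8.57 mm tcp fx -30.70 fy 350.35 F fix 0.42 -0.53 -0.47 M [ 0.007  0.027 -0.067] t 27.62 yaw 162.98 g 55.0 21.82
[0.58226497 0.20406585 0.07656643]
tip fx -30.71 fy 350.34 z 6.58 mm tcp fx -30.71 fy 350.34 F fix -0.42 0.01 -1.17 M [ 0.003 -0.035  0.017] t 28.12 yaw 162.99 g 55.0 21.52
[0.58225463 0.20406488 0.07458078]
tip fx -30.67 fy 350.38 z 4.99 mm tcp fx -30.68 fy 350.37 F fix -2.8 -1.07 5.04 M [-0.054  1.045 -0.002] t 28.62 yaw 162.99 g 55.0 21.61
[0.58228924 0.2040811  0.07299272]
```

Units first: shifts go in shares of 62.5 mm and turns go in shares of 4 rad. So -0.06 m is -0.96, -0.05 m is -0.8.

```bash
echo '[[0, 0, 0, 0, 0, 0, 1], [0, 0, 0, 0, 0, 0, 1], [0, 0, 0, 0, 0, 0, 1], [0, 0, 0, 0, 0, 0, 1], [0, 0, 0, 0, 0, 0, 1], [0, 0, 0, 0, 0, 0, 1], [0, 0, 0, 0, 0, 0, 1], [0, 0, 0, 0, 0, 0, 1]]' | python3 drive.py && echo '[[0, 0, -0.16, 0, 0, 0, 1], [0, 0, -0.48, 0, 0, 0, 1], [0, 0, -0.8, 0, 0, 0, 1], [0, 0, -0.8, 0, 0, 0, 1], [-0.96, 0, 0, 0, 0, 0, 1], [-0.96, 0, 0, 0, 0, 0, 1], [0, 0, 0, 0, 0, 0, 1], [0, 0, 0, 0, 0, 0, 1]]' | python3 drive.py && python3 - <<'E'
from h import *
for n in('wrist','scene'): im,p=grab(n,n+'5')
np.save('scene5.npy',p,allow_pickle=True)
a=cv2.resize(cv2.imread('pics/wrist5.png')[0:200,160:400],(480,400),interpolation=3); b=cv2.resize(cv2.imread('pics/scene5.png')[220:300,300:364],(320,400),interpolation=3)
cv2.imwrite('pics/comp5.png',np.hstack([a,b]))
E
```

```text
time: 29.62
tool_pos: [0.5822, 0.2041, 0.0726]
eef_rot: [[-0.293, -0.956, 0.0], [-0.956, 0.293, 0.0], [-0.0, -0.0, -1.0]]
wrist_force: [0.3, -0.8, 0.0]
opening: 0.991
grasp_force: 0.0
time: 30.62
tool_pos: [0.6171, 0.3189, 0.2126]
eef_rot: [[-0.292, -0.956, -0.0], [-0.956, 0.292, -0.0], [0.001, 0.0, -1.0]]
wrist_force: [0.5, -0.9, 1.1]
opening: 1.004
grasp_force: 0.0
```

View pics/comp5.png

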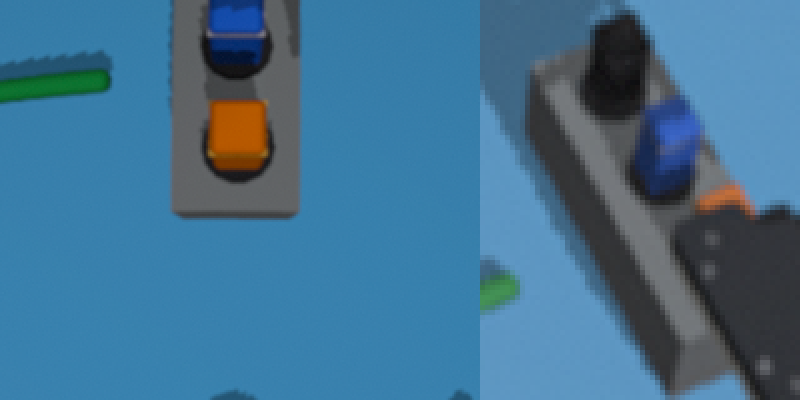

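The drift stands upright and seated in its own socket (handle at wrist crop (238,130), square with the rack), its collar flush like the blue scriber's. I'm handing in.

```bash
python3 -c "
from station import arm, workorder, read_camera, camera_params
print(workorder.close_job())"
```

```text
the job is handed in; nothing more can be done
None
```

The job is handed in at about 31 s of the 72 s: the worn bushing is in the yellow tray, the guide is centred over the bore, and the drift is back upright and fully home in its own rack socket.

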